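# Hang the rinsed beakers on their drying pegs

## Robot

A 7-joint arm with a two-finger parallel gripper is mounted at the origin on a cart in front of the work surface, level with it; the furniture and walls round the work are solid. World frame = base frame: x ahead of the robot, y to its left, z up, the work surface at z = 0. Lengths are in m, angles in rad, forces in N, time in s.
With the tool pointing down it reaches from about 0.4 to 0.85 m from the base axis. Payload 4.5 kg.
Tool frame: the origin (TCP) lies where the fingers leave the gripper's body, on its centre line; the fingertips stand 64 mm ahead of it and the grasp point (between the pads) lies 45 mm ahead of it; x points along the fingers, y is the direction in which the jaws open and shut, and the axes are right-handed (so a half turn about x gives the same grasp; the last joint's range is limited). The gripper opens to 88 mm and grips with 3 to 60 N. Pads are 18 mm wide; open, the fingers measure 123 mm over their backs; the gripper's body (75 mm by 187 mm) begins 45 mm behind the grasp point.
Start: joints at [-1.165, 0.689, -0.195, 1.565, 0.157, 0.902, -0.215], TCP at [0.227, 0.582, 0.303] pointing down, gripper open.
Joint ranges: [-3.01, 3.01], [-0.46, 2.08], [-1.47, 1.51], [0.13, 2.56], [-1, 4.14], [0.04, 2.09], [-2.66, 2.66]. Speed limits (rad/s): [2.57, 2.57, 3.14, 3.14, 3.14, 3.14, 3.14].

## Interface

Orientations are given as a unit quaternion [w, x, y, z].
In Python, from plant import observe, capture, get_calibration, close_job, regions_of gives the robot as it stands.
- The arm moves only by the tool servo_tool, never from a script. Its argument "increments" is a list that holds one entry, the list of rows, each a list of 5 numbers: the finger opening in m, from 0 to 0.0881, then the shift along the tool's x, y, z in m, then the turn about the tool's x in degrees. In form: [[[jaw, x, y, z, spin], ...]]. A call has 1 to 10 rows; each row is the pose to reach, as a shift and turn from the pose commanded when the call began, along the tool's axes at that moment; what a row does not reach only later rows make up. A row lasts 1/8 s, in which the tool goes at most 62.5 mm and 10.7 degrees, less where a joint would pass 70% of its speed; a pose out of reach is approached as far as the arm can. A call with a gripper value outside its range is refused whole. The fingers move at their own pace and stop on an object; the grip force is fixed at half the most. Time passes only in rows, so rows that repeat a pose let the fingers close. It gives the time, the measured TCP pose, the force and the opening at its end, in the units of the state.
- observe(): the state, without advancing time (a new reading comes with each control period).
- capture(name): name is "scene" or "top" or "wrist"; returns the picture (480x640x3 uint8, red, green, blue); there is no depth.
- get_calibration(name): a dict with "vertical_fov" (degrees; the focal length in pixels is half the picture's height over the tangent of half this angle, whatever the lens; pixels are square), "cx", "cy" (the principal point, pixels), "pose" (4x4, takes a point from camera to world coordinates). Camera axes: x right, y down, z forward; pixel columns grow to the right and rows downward; lengths in m; the calibration is good to about 2 mm. A picture is of the moment at which its call begins: read the wrist's pose just before it. get_calibration takes no time and is no camera call; for the wrist camera it gives the pose at the moment of the call.
- close_job(): hands the job in, once; it reports no verdict.
Trained networks look in the newest picture that a camera, given by its name, has taken for a name from the list of things; names that differ only in an ending like _2 or _b are one class to them, and where a whole thing is asked for, a point or a joint stands for the part that bears it (a point fixed in the world has none). Each returns a list of dicts, best first, with "score" (0 to 1); they miss things now and then, are a little off and sometimes report something else, mostly with a low value. They report only what shows in the picture. A call takes as long as a camera call.
- regions_of(camera, thing): "region" (480x640 bool, what is visible of it) and "position" ([column, row] in pixels, amid what is visible of it).
The state is a dict: "clock": time; "q": joint angles; "joint_velocities": joint speeds; "tau": joint torques, N m; "tool_pos": TCP position; "ee_rot": TCP orientation; "wrist_force": force on the tool from outside, world axes, zero at the start; "wrist_torque": the same for the moment, N m; "gripper_width": opening from 0.0 (shut) to 1.0 (fully open).
Only numpy, scipy, OpenCV 4.12 (cv2) and the standard library are available. Lean on these libraries where they do the work, as an engineer would, in place of code of your own. Each camera call takes 0.05 s, during which the arm holds its last target. There are 200 camera calls.

## Task

Two rinsed steel sampling beakers lean mouth down in pockets of the sloped bin. Lift each one out and set it, still mouth down, over its drying peg on the white tray, the tall beaker on the tall peg and the short beaker on the short peg, so that it stands upright with its rim resting on the tray; set them down gently, do not drop or ram them. Leave the capped jar in its pocket, and do not disturb the loose black bottle cap on the bench beside the bin.

Things in the scene. Friction and masses are not known exactly. Their poses are not given: they have to be found in the camera images.
- tall_cup_center (a point): The tall beaker: plain straight steel cylinder, 120 mm long, 48 mm outside diameter, mouth 44 mm inside, 4 mm base, about 100 g. This point is on its axis, 60 mm from either end. z axis points from the mouth to the closed base. It starts standing on its mouth in a pocket of the bin, leaning on the front wall, so z leans 27 degrees from vertical.
- short_cup_center (a point): The short beaker: the same shape and diameters, but 80 mm long, 100 g. This point is on its axis half-way along (40 mm from either end); z axis from the mouth to the closed base. It stands in another pocket of the bin in the same way.
- bin: Grey fixed bin, 268 mm wide, on a stand: three open pockets in a row along its y, 88 mm apart (84 clear); which holds what varies. Floor slopes 27 degrees down to the front (bin's -x, towards the robot), so things lean with their tops to the front. Above the floor the front wall is 50 mm, the others 30 mm. Origin: centre of underside; middle pocket's floor centre is 80 mm above it.
- tray: White fixed drip tray, 150 (along its x) x 84 (along y) x 12 mm, with the two pegs on its long centre line, 40 mm to either side of the centre; which peg is at which end varies. Origin: centre of its underside; its top is 12 mm above that.
- tall_peg_tip (a point): Top centre of the tall upright steel drying peg: 90 mm high above the tray's top, 14 mm thick, foot flange 26 mm across and 3 mm high. Fixed.
- short_peg_tip (a point): Top centre of the short upright steel drying peg: 50 mm high above the tray's top, otherwise like the tall one. Fixed.
- jar_center (a point): Centre (half-way up) of a loose capped glass jar, 48 mm across and 70 mm high, standing lid up in the remaining pocket of the bin. It stays there.
- cap_a: Loose black plastic bottle cap, 30 mm across and 26 mm high, on the bench behind the left end of the bin. Origin: centre of its underside. To be left alone.

How it is judged:
By the outcome, as a careful person would: the job done as asked, in the order asked, and still so for the second after the job is handed in, with the robot touching nothing.
It also fails if it takes over 53 s, if anything falls off the work surface, if the arm or the gripper's body presses on something with over 40 N, if the wrist force passes 120 N, or if a joint passes its speed limit or range.

## Working session

There is one attempt and no reset: what is moved stays moved. The work goes in short steps, Python scripts to look and compute and a tool call to move; the robot and the scene stay as the last step left them, time stands still between calls to the robot, and variables do not carry over. Pictures are saved under pics/ and viewed, about 8 in all and at most 12, crops included, and the job is handed in when it is done.

Besides the shell and the picture viewer there is one more tool, called after "Emit:" in YAML: its name, and indented under it one key for each argument. servo_tool: Moves the arm, as the interface text tells. Its arguments: {"type":"object","properties":{"increments":{"type":"array","items":{"type":"array","items":{"type":"array","items":{"type":"number"}}}}},"required":["increments"]}

```bash
mkdir -p pics; ls
python3 - <<'E'
from plant import *
import cv2,numpy as np
s=observe()
for k,v in s.items(): print(k,np.round(v,3))
ims=[]
for n in ["scene","top"]:
    im=capture(n); cv2.imwrite(f"pics/{n}0.png",im[:,:,::-1])
    c=get_calibration(n); print(n,c["vertical_fov"],c["cx"],c["cy"],np.round(c["pose"],3).tolist(), [k for k in c])
    for t in ["tall_cup_center","short_cup_center","bin","tray","tall_peg_tip","short_peg_tip","jar_center","cap_a"]:
        try:
            for r in regions_of(n,t)[:2]:
                ys,xs=np.nonzero(r["region"]); print(n,t,round(r["score"],2),np.round(r["position"],1),r["region"].sum(),(xs.min(),xs.max(),ys.min(),ys.max()) if len(xs) else None)
        except Exception as e: print(t,e)
E
```

```text
pics
clock 0.0
q [-1.165  0.69  -0.195  1.566  0.157  0.903 -0.215]
joint_velocities [ 0.    -0.001 -0.003  0.001 -0.     0.    -0.002]
tau [-0.0000e+00 -5.2754e+01 -1.2670e+00 -1.5342e+01 -5.3000e-02  7.0000e-03
  0.0000e+00]
tool_pos [0.227 0.582 0.302]
ee_rot [ 0.695  0.13   0.695 -0.131]
wrist_force [-0.196 -0.094  0.5  ]
wrist_torque [-0.01  -0.043 -0.01 ]
gripper_width 0.994
scene 49.34936810363366 312.583717644155 236.124518650446 [[-0.804, -0.378, 0.459, 0.167], [-0.594, 0.52, -0.614, 0.341], [-0.007, -0.766, -0.643, 0.667], [0.0, 0.0, 0.0, 1.0]] ['vertical_fov', 'cx', 'cy', 'pose']
scene tall_cup_center 0.67 [323.  238.9] 1845 (np.int64(296), np.int64(350), np.int64(213), np.int64(272))
scene tall_cup_center 0.48 [355.6 215.1] 934 (np.int64(343), np.int64(376), np.int64(202), np.int64(246))
scene short_cup_center 0.83 [357.2 217.5] 897 (np.int64(343), np.int64(375), np.int64(202), np.int64(246))
scene bin 0.76 [292.3 282.5] 8344 (np.int64(228), np.int64(382), np.int64(197), np.int64(346))
scene tray 0.79 [407.8 234. ] 1873 (np.int64(375), np.int64(448), np.int64(206), np.int
[... 815 characters left out ...]
int64(236), np.int64(277))
top bin 0.97 [318.6 229.2] 5139 (np.int64(238), np.int64(394), np.int64(205), np.int64(276))
top bin 0.49 [365.5 255.2] 988 (np.int64(350), np.int64(377), np.int64(236), np.int64(278))
top tray 0.94 [440.3 272.4] 3001 (np.int64(416), np.int64(462), np.int64(233), np.int64(308))
top tall_peg_tip 0.55 [445.7 288.3] 192 (np.int64(434), np.int64(455), np.int64(284), np.int64(296))
top short_peg_tip 0.59 [441.  247.7] 124 (np.int64(433), np.int64(447), np.int64(244), np.int64(254))
top jar_center 0.91 [265.4 245.1] 842 (np.int64(251), np.int64(281), np.int64(223), np.int64(259))
top cap_a 0.8 [209.1 209. ] 224 (np.int64(201), np.int64(217), np.int64(197), np.int64(214))
```

Run:
```python
import cv2,numpy as np
a=cv2.imread("pics/scene0.png")[180:360,210:460]; b=cv2.imread("pics/top0.png")[180:330,190:480]
a=cv2.resize(a,(400*1,288)); a=cv2.resize(cv2.imread("pics/scene0.png")[180:360,210:460],None,fx=2,fy=2,interpolation=2); b=cv2.resize(b,None,fx=1.6,fy=1.6,interpolation=2)
c=np.zeros((600,520,3),np.uint8); c[:360,:500]=a; c[360:,:464]=b
cv2.imwrite("pics/v1.png",c)
```

```text
(no output)
```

View pics/v1.png

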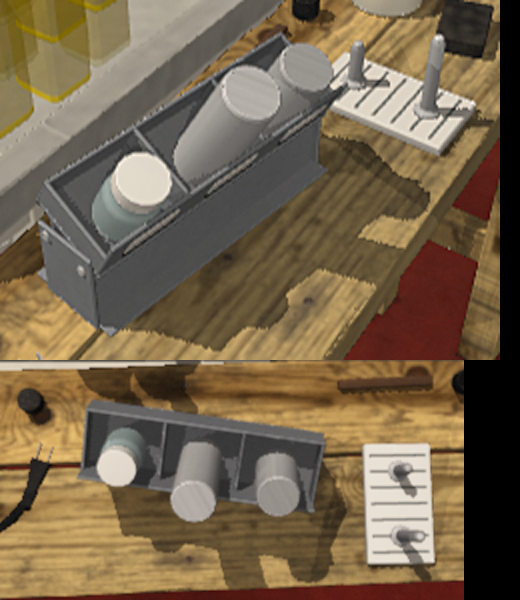

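View pics/scene0.png

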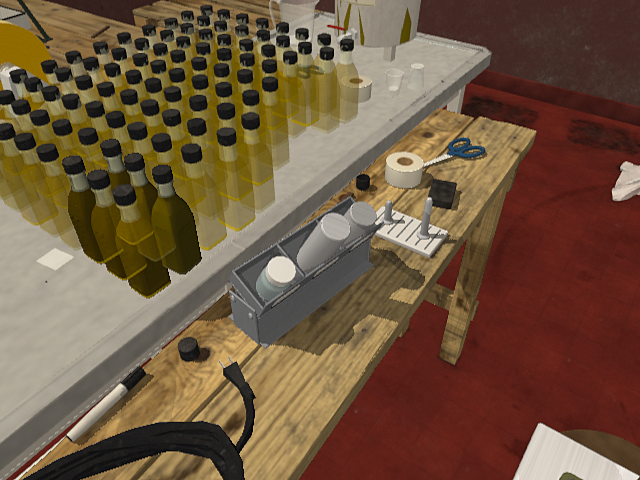

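The pictures show three things in the bin. The jar (white lid) is in the left pocket at about (264,247) in the top view. The tall beaker is in the middle, with its base at about (311,267). The short beaker is on the right, with its base at about (364,265). The tray stands to the right, with the tall peg nearer the robot (tip about (452,289)) and the short peg further away (tip about (444,247)). I'll triangulate these points.

```bash
cat > h.py <<'E'
import numpy as np, cv2
from plant import *
def F(c): return 240/np.tan(np.radians(c["vertical_fov"]/2))
def ray(c,p):
    d=np.array([(p[0]-c["cx"])/F(c),(p[1]-c["cy"])/F(c),1.]); P=np.array(c["pose"]); d=P[:3,:3]@d
    return P[:3,3],d/np.linalg.norm(d)
def tri(obs):
    A=np.zeros((3,3));b=np.zeros(3)
    for c,p in obs:
        o,d=ray(c,p);M=np.eye(3)-np.outer(d,d);A+=M;b+=M@o
    X=np.linalg.solve(A,b)
    return X,[np.round(np.array(proj(c,X)[0])-p,1).tolist() for c,p in obs]
def proj(c,X):
    P=np.linalg.inv(np.array(c["pose"]));Y=np.atleast_2d(X)@P[:3,:3].T+P[:3,3]
    return Y[:,:2]/Y[:,2:]*F(c)+[c["cx"],c["cy"]]
def atz(c,p,z):
    o,d=ray(c,p);return o+d*(z-o[2])/d[2]
E
python3 - <<'E'
from h import *
t=get_calibration("top");s=get_calibration("scene")
for n,a,b in [("tallbase",(310.6,267.5),(335,226)),("shortbase",(363.7,265),(363,213)),("tallpeg",(452,289.4),(428.5,199)),("shortpeg",(444.4,247.5),(388.5,201.5)),("jarlid",(263.7,247),(281.5,270))]:
    X,r=tri([(t,a),(s,b)]);print(n,np.round(X,4),r)
print("cap",atz(t,(209,205),.026),"tray",atz(t,(440.3,270.5),.012))
# bin corners in top image (crop -> px): back-left, back-right, front-left, front-right
for cx,cy in [(87,402),(325,433),(80,477),(312,511)]:
    print(np.round(atz(t,(190+cx/1.6,180+(cy-360)/1.6),.11),3))
w=get_calibration("wrist");print(w["vertical_fov"],w["cx"],w["cy"],np.round(w["pose"],3).tolist())
E
```

```text
tallbase [ 0.4996 -0.1601  0.1825] [[-0.2, -0.3], [0.4, 0.0]]
shortbase [ 0.5054 -0.2504  0.148 ] [[-0.3, -0.4], [0.5, 0.0]]
tallpeg [ 0.4633 -0.4147  0.0976] [[-0.2, -0.3], [0.3, -0.0]]
shortpeg [ 0.5427 -0.4129  0.0589] [[-0.3, -0.5], [0.6, 0.0]]
jarlid [ 0.5371 -0.0779  0.1352] [[-0.3, -0.4], [0.6, 0.1]]
cap [0.62824857 0.04221079 0.026     ] tray [ 0.49947095 -0.41689404  0.012     ]
[ 0.612 -0.04   0.11 ]
[ 0.577 -0.308  0.11 ]
[ 0.527 -0.034  0.11 ]
[ 0.49  -0.293  0.11 ]
70.60351556986475 325.8723134552813 234.1215798373812 [[0.363, 0.898, 0.248, 0.164], [0.932, -0.35, -0.096, 0.607], [0.001, 0.266, -0.964, 0.384], [0.0, 0.0, 0.0, 1.0]]
```

Run:
```python
from h import *
s=get_calibration("scene")
for p in [(225,205),(270,178),(310,150),(130,325),(340,165),(420,112)]:
    print(p,[np.round(atz(s,p,z),3).tolist() for z in (0,.05,.1)])
```

```text
(225, 205) [[0.857, -0.269, 0.0], [0.805, -0.223, 0.05], [0.754, -0.178, 0.1]]
(270, 178) [[0.846, -0.405, 0.0], [0.795, -0.349, 0.05], [0.744, -0.293, 0.1]]
(310, 150) [[0.845, -0.559, 0.0], [0.795, -0.491, 0.05], [0.744, -0.424, 0.1]]
(130, 325) [[0.752, 0.066, 0.0], [0.708, 0.087, 0.05], [0.664, 0.107, 0.1]]
(340, 165) [[0.747, -0.545, 0.0], [0.703, -0.479, 0.05], [0.66, -0.412, 0.1]]
(420, 112) [[0.72, -0.899, 0.0], [0.679, -0.806, 0.05], [0.637, -0.713, 0.1]]
```

View pics/top0.png

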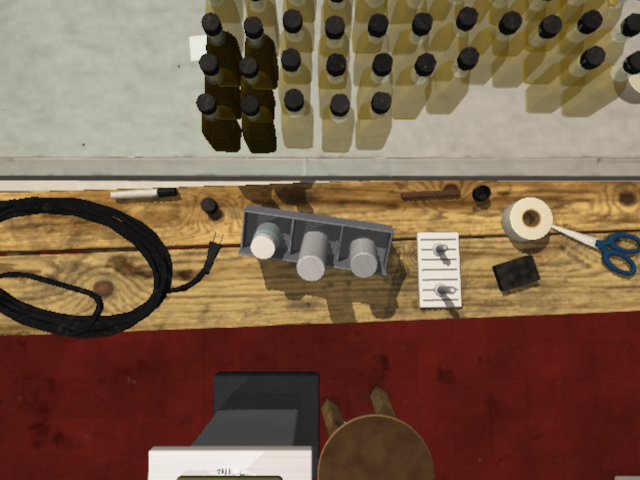

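Emit:
servo_tool:
  increments:
    - [[0.088,-0.02,-0.062,0.056,7.6],[0.088,-0.02,-0.11,0.1,15.2],[0.088,-0.02,-0.155,0.139,22.8],[0.088,-0.02,-0.2,0.179,30.4],[0.088,-0.02,-0.245,0.219,38],[0.088,-0.02,-0.29,0.259,45.6],[0.088,-0.02,-0.335,0.3,53.2],[0.088,-0.02,-0.38,0.34,60.8],[0.088,-0.02,-0.425,0.38,68.4],[0.088,-0.02,-0.47,0.42,76.2]]

```text
clock: 2.15
tool_pos: [0.4459, -0.0032, 0.3231]
ee_rot: [0.465, 0.533, 0.465, -0.532]
wrist_force: [0.8, 0.1, -0.7]
gripper_width: 0.998
```

Emit:
servo_tool:
  increments:
    - [[0.088,0,0.028,0.053,0],[0.088,0,0.056,0.106,0],[0.088,0,0.084,0.157,0],[0.088,0,0.1,0.187,0],[0.088,0,0.1,0.187,0]]

```text
clock: 2.78
tool_pos: [0.5201, -0.2031, 0.3226]
ee_rot: [-0.466, -0.533, -0.464, 0.533]
wrist_force: [0.7, 0.0, -0.3]
gripper_width: 1.0
```

Run:
```python
from h import *
o=observe();c=get_calibration("wrist");im=capture("wrist");cv2.imwrite("pics/w1.png",im[:,:,::-1])
import pickle;pickle.dump(c,open("w1.pkl","wb"))
print(o["clock"],o["tool_pos"],o["ee_rot"],np.round(c["pose"],3).tolist())
m={}
for t in ["tall_cup_center","short_cup_center","bin","tall_peg_tip","short_peg_tip"]:
    for r in regions_of("wrist",t)[:1]:
        ys,xs=np.nonzero(r["region"]);print(t,round(r["score"],2),np.round(r["position"],1),r["region"].sum(),xs.min(),xs.max(),ys.min(),ys.max()); m[t]=r["region"]
pickle.dump(m,open("m1.pkl","wb"))
```

```text
2.775 [ 0.52007697 -0.20310126  0.32264417] [-0.46562017 -0.53259839 -0.46422082  0.53295013] [[0.991, -0.131, -0.036, 0.53], [-0.136, -0.955, -0.265, -0.135], [0.001, 0.268, -0.963, 0.404], [0.0, 0.0, 0.0, 1.0]]
tall_cup_center 0.96 [308.7 174.5] 7253 253 379 145 219
short_cup_center 0.67 [330.8 276.5] 4279 290 373 237 312
bin 0.83 [375.7 132. ] 20316 301 419 0 323
```

View pics/w1.png

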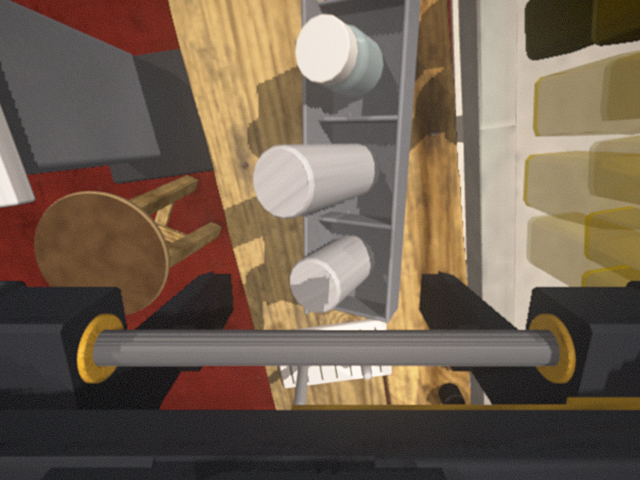

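```bash
cat > fit.py <<'E'
from h import *
import pickle
from scipy.optimize import minimize
m1=pickle.load(open("m1.pkl","rb"));c1=pickle.load(open("w1.pkl","rb"))
V={"wrist":c1,"top":get_calibration("top"),"scene":get_calibration("scene")}
M={}
for t in ["tall_cup_center","short_cup_center"]: M["wrist",t]=m1[t]
for n in ["top","scene"]:
    capture(n)
E
python3 - <<'E'
from fit import *
E
python3 - <<'E'
from h import *
import pickle
from scipy.optimize import minimize
m1=pickle.load(open("m1.pkl","rb"));c1=pickle.load(open("w1.pkl","rb"))
print("wrist-only + coarse base")
# top picture masks from the start are not stored: redo by segmenting now is blocked by the arm; use wrist mask + triangulated base prior
a0=lambda yaw:np.array([-np.sin(np.radians(27))*np.cos(yaw),-np.sin(np.radians(27))*np.sin(yaw),np.cos(np.radians(27))])
th=np.linspace(0,2*np.pi,40)
def hull(c,base,yaw,L):
    a=a0(yaw);u=np.array([-np.sin(yaw),np.cos(yaw),0]);v=np.cross(a,u)
    ring=.024*(np.cos(th)[:,None]*u+np.sin(th)[:,None]*v)
    P=proj(c,np.r_[base+ring,base-L*a+ring]);S=8
    im=np.zeros((480,640),np.uint8);cv2.fillConvexPoly(im,cv2.convexHull(np.round(P*S).astype(np.int32)),1,shift=3)
    return im>0
B={"tall_cup_center":(np.array([.4996,-.1601,.1825]),.12),"short_cup_center":(np.array([.5054,-.2504,.148]),.08)}
def loss(p,full=False):
    yaw=p[0]/10;out=0
    for i,(t,(b,L)) in enumerate(B.items()):
        base=np.array([p[1+2*i]/10,p[2+2*i]/10,0])+[0,0,p[5]/10+(.0356 if i==0 else 0)]
        H=hull(c1,base,yaw,L);m=m1[t];o=(H^m).sum()/m.sum();out+=o
    return out+((p[5]/10-.148)/.03)**2
p0=np.array([-1.35,4.996,-1.601,5.054,-2.504,1.48])
S=np.vstack([p0]+[p0+np.eye(6)[i]*s for i,s in enumerate([.3,.08,.08,.08,.08,.08])])
r=minimize(loss,p0,method="Nelder-Mead",options=dict(initial_simplex=S,maxiter=600,xatol=1e-3,fatol=1e-4))
p=r.x/10;print(r.fun,loss(p0),"yaw",np.degrees(p[0]),p[1:])
a=a0(p[0])
for i,L in enumerate([.12,.08]):
    base=np.array([p[1+2*i],p[2+2*i],p[5]+(.0356 if i==0 else 0)]);print("base",base,"mouth",np.round(base-L*a,4))
E
```

```text
wrist-only + coarse base
0.09026039882583302 0.1590774809575859 yaw -7.258553047780843 [ 0.49872419 -0.159356    0.50443799 -0.2500524   0.14669934]
base [ 0.49872419 -0.159356    0.18229934] mouth [ 0.5528 -0.1662  0.0754]
base [ 0.50443799 -0.2500524   0.14669934] mouth [ 0.5405 -0.2546  0.0754]
```

Emit:
servo_tool:
  increments:
    - [[0.088,0,-0.017,-0.041,0],[0.088,0.02,-0.017,-0.041,0],[0.088,0.06,-0.017,-0.041,0],[0.088,0.09,-0.017,-0.041,0],[0.088,0.105,-0.017,-0.041,0],[0.088,0.105,-0.017,-0.041,0]]

```text
clock: 3.92
tool_pos: [0.5081, -0.1567, 0.2173]
ee_rot: [-0.466, -0.531, -0.467, 0.532]
wrist_force: [-0.8, 0.5, 0.0]
gripper_width: 0.998
```

Run:
```python
from h import *
im=capture("wrist");im2=capture("scene")
cv2.imwrite("pics/w2.png",np.hstack([cv2.resize(im,(480,360)),cv2.resize(im2[130:330,230:410],(324,360))])[:,:,::-1])
print(observe()["tool_pos"])
```

```text
[ 0.50893337 -0.1571306   0.21854258]
```

View pics/w2.png

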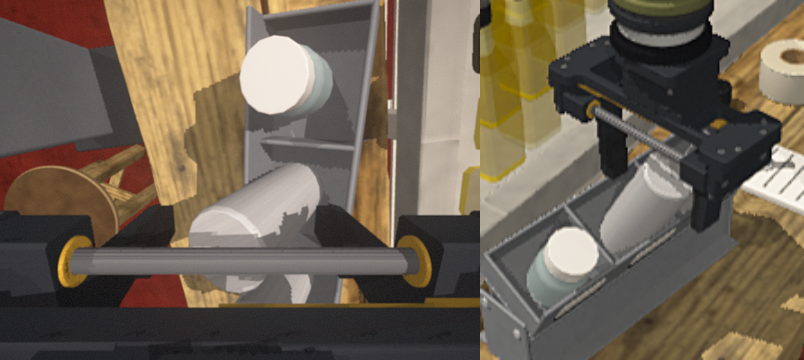

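Emit:
servo_tool:
  increments:
    - [[0.084,0,0.005,0.003,0],[0.079,0,0.011,0.003,0],[0.074,0,0.017,0.003,0],[0.069,0,0.023,0.003,0],[0.064,0,0.029,0.003,0],[0.059,0,0.035,0.003,0],[0.054,0,0.041,0.003,0],[0.05,0,0.041,0.003,0],[0.044,0,0.041,0.003,0],[0.04,0,0.041,0.003,0]]

```text
clock: 5.28
tool_pos: [0.5484, -0.1653, 0.2175]
ee_rot: [-0.466, -0.532, -0.466, 0.532]
wrist_force: [-0.4, -0.4, -1.1]
gripper_width: 0.528
```

Run:
```python
from h import *
im=capture("wrist");im2=capture("scene")
cv2.imwrite("pics/w3.png",np.hstack([cv2.resize(im,(480,360)),cv2.resize(im2[130:330,230:410],(324,360))])[:,:,::-1])
o=observe();print(o["tool_pos"],o["wrist_force"],o["gripper_width"])
```

```text
[ 0.54843759 -0.16530933  0.217614  ] [-0.36091135  0.89261328 -0.92542201] 0.5272376457076301
```

View pics/w3.png

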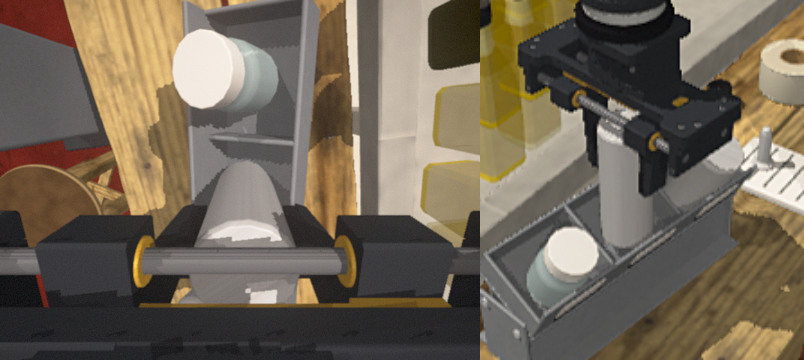

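Emit:
servo_tool:
  increments:
    - [[0.03,0,0,0,0],[0.03,-0.01,0,0,0],[0.03,-0.03,0,0,0],[0.03,-0.06,0,0,0],[0.03,-0.09,0,0,0],[0.03,-0.12,0,0,0],[0.03,-0.13,0,0,0],[0.03,-0.13,0,0,0]]

```text
clock: 6.38
tool_pos: [0.5486, -0.1653, 0.348]
ee_rot: [0.466, 0.532, 0.466, -0.531]
wrist_force: [0.6, -0.8, -1.0]
gripper_width: 0.529
```

Emit:
servo_tool:
  increments:
    - [[0.03,0,-0.003,0.015,6],[0.03,0,-0.008,0.045,15],[0.03,0,-0.015,0.08,25],[0.03,0,-0.022,0.115,35],[0.03,0,-0.029,0.15,45],[0.03,0,-0.036,0.185,55],[0.03,0,-0.043,0.22,65],[0.03,0,-0.048,0.25,75],[0.03,0,-0.05,0.259,82.2],[0.03,0,-0.05,0.259,82.2]]

```text
clock: 7.62
tool_pos: [0.4643, -0.4158, 0.346]
ee_rot: [-0.001, -0.706, -0.002, 0.708]
wrist_force: [-0.1, 0.3, -1.4]
gripper_width: 0.532
```

Run:
```python
from h import *
import pickle
c=get_calibration("wrist");o=observe();im=capture("wrist");im2=capture("scene");im3=capture("top")
for n in ["wrist","top","scene"]:
  cc=get_calibration(n)
  for t in ["tall_peg_tip","short_peg_tip","tray","tall_cup_center"]:
    for r in regions_of(n,t)[:1]: 
        ys,xs=np.nonzero(r["region"]);print(n,t,round(r["score"],2),np.round(r["position"],1),xs.min(),xs.max(),ys.min(),ys.max())
t=get_calibration("top");s=get_calibration("scene")
print("tall",atz(t,(452,289.4),.102),atz(s,(428.5,199),.102));print("short",atz(t,(444.4,247.5),.062),atz(s,(388.5,201.5),.062))
cv2.imwrite("pics/w4.png",np.hstack([cv2.resize(im,(440,330)),cv2.resize(im2[130:280,320:480],(352,330))])[:,:,::-1])
print(o["tool_pos"],o["ee_rot"],o["q"],o["gripper_width"],np.round(c["pose"],3).tolist())
```

```text
wrist tall_peg_tip 0.56 [325.  200.8] 314 333 191 215
wrist short_peg_tip 0.69 [324.4 131.6] 313 333 121 142
wrist tray 0.64 [324.5 158.9] 286 358 100 226
top short_peg_tip 0.72 [439.7 246.1] 433 447 244 255
top tray 0.95 [432.5 263.1] 417 459 233 307
scene tall_peg_tip 0.69 [431.7 219.3] 417 432 197 240
scene short_peg_tip 0.57 [386.5 214.7] 381 393 201 224
scene tray 0.56 [407.8 234.4] 375 447 207 257
scene tall_cup_center 0.72 [443.3 120.2] 424 462 78 148
tall [ 0.46288878 -0.41372326  0.102     ] [ 0.46146815 -0.40850302  0.102     ]
short [ 0.54143279 -0.41260228  0.062     ] [ 0.54164393 -0.40836293  0.062     ]
[ 0.46429925 -0.41582455  0.34597846] [-0.00128926 -0.70605508 -0.00211538  0.70815258] [ 0.37360139  0.69367208  0.53417414  1.53754307 -0.39005849  1.02131053
 -0.55301818] 0.531574336453127 [[0.005, -0.963, -0.27, 0.533], [-1.0, -0.005, 0.0, -0.416], [-0.002, 0.27, -0.963, 0.427], [0.0, 0.0, 0.0, 1.0]]
```

View pics/w4.png

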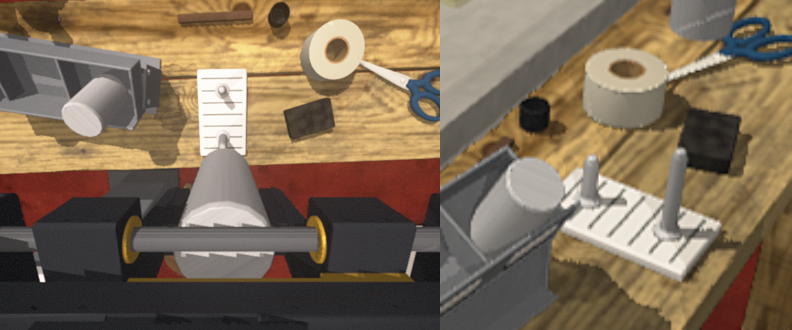

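Emit:
servo_tool:
  increments:
    - [[0.03,0.03,-0.002,0.001,0],[0.03,0.06,-0.002,0.001,0],[0.03,0.085,-0.002,0.001,0],[0.03,0.095,-0.002,0.001,0],[0.03,0.095,-0.002,0.001,0]]

```text
clock: 9.0
tool_pos: [0.4642, -0.4136, 0.2525]
ee_rot: [-0.002, -0.707, -0.002, 0.707]
wrist_force: [-0.8, 0.5, -1.4]
gripper_width: 0.529
```

Run:
```python
from h import *
o=observe();im2=capture("scene");s=get_calibration("scene")
p=o["tool_pos"];th=np.linspace(0,2*np.pi,60);print(p)
big=cv2.resize(im2[110:260,360:510],(600,600),interpolation=2)[:,:,::-1].copy()
for zz,col in [(p[2]-.131,(0,0,255)),(p[2]-.011,(0,255,0))]:
    ring=np.c_[p[0]+.024*np.cos(th),p[1]+.024*np.sin(th),0*th+zz]
    cv2.polylines(big,[np.round((proj(s,ring)-[360,110])*4).astype(np.int32)],True,col,1)
cv2.imwrite("pics/w5.png",big)
```

```text
[ 0.46418149 -0.41360353  0.2525092 ]
```

View pics/w5.png

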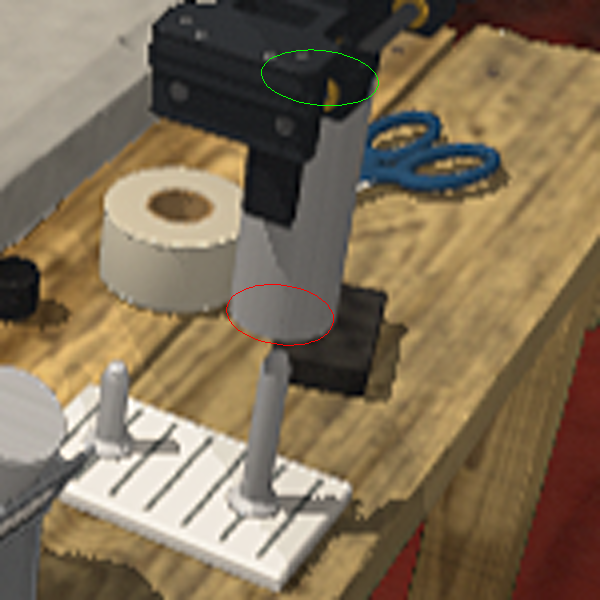

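Emit:
servo_tool:
  increments:
    - [[0.03,0.01,-0.001,-0.0015,0],[0.03,0.03,-0.001,-0.0015,0],[0.03,0.05,-0.001,-0.0015,0],[0.03,0.07,-0.001,-0.0015,0],[0.03,0.085,-0.001,-0.0015,0],[0.03,0.093,-0.001,-0.0015,0],[0.03,0.097,-0.001,-0.0015,0],[0.03,0.1,-0.001,-0.0015,0],[0.03,0.1,-0.001,-0.0015,0]]

```text
clock: 10.18
tool_pos: [0.4658, -0.4127, 0.1529]
ee_rot: [0.002, 0.707, 0.002, -0.707]
wrist_force: [0.8, -0.2, -0.9]
gripper_width: 0.529
```

Emit:
servo_tool:
  increments:
    - [[0.03,0.001,0,0,0],[0.03,0.002,0,0,0],[0.03,0.003,0,0,0],[0.03,0.004,0,0,0],[0.03,0.005,0,0,0],[0.03,0.005,0,0,0]]

```text
clock: 10.92
tool_pos: [0.4657, -0.4126, 0.1476]
ee_rot: [-0.002, -0.707, -0.002, 0.707]
wrist_force: [-0.4, -0.2, -1.6]
gripper_width: 0.531
```

Emit:
servo_tool:
  increments:
    - [[0.03,0.001,0,0,0],[0.03,0.002,0,0,0],[0.03,0.003,0,0,0],[0.03,0.003,0,0,0]]

```text
clock: 11.42
tool_pos: [0.4657, -0.4125, 0.1445]
ee_rot: [-0.002, -0.707, -0.002, 0.707]
wrist_force: [0.4, -0.9, -0.8]
gripper_width: 0.527
```

Run:
```python
from h import *
o=observe();im2=capture("scene");print(o["tool_pos"],o["wrist_force"])
cv2.imwrite("pics/w6.png",cv2.resize(im2[160:260,370:470],(500,500),interpolation=2)[:,:,::-1])
```

```text
[ 0.46567443 -0.4125023   0.14454584] [ 0.43408997 -0.91034952 -0.84639977]
```

View pics/w6.png

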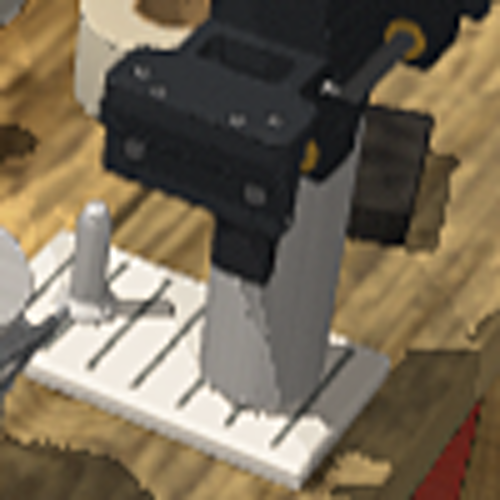

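Emit:
servo_tool:
  increments:
    - [[0.03,0.001,0,0,0],[0.03,0.002,0,0,0],[0.03,0.002,0,0,0]]

```text
clock: 11.85
tool_pos: [0.4657, -0.4125, 0.1426]
ee_rot: [-0.002, -0.707, -0.002, 0.707]
wrist_force: [-0.5, -0.5, -0.8]
gripper_width: 0.526
```

Emit:
servo_tool:
  increments:
    - [[0.03,0.001,0,0,0],[0.03,0.002,0,0,0],[0.03,0.002,0,0,0]]

```text
clock: 12.22
tool_pos: [0.4657, -0.4125, 0.1406]
ee_rot: [0.002, 0.707, 0.002, -0.707]
wrist_force: [-0.4, 0.5, -1.1]
gripper_width: 0.526
```

Emit:
servo_tool:
  increments:
    - [[0.03,0.001,0,0,0],[0.03,0.002,0,0,0],[0.03,0.002,0,0,0]]

```text
clock: 12.6
tool_pos: [0.4656, -0.4127, 0.1404]
ee_rot: [0.002, 0.707, 0.002, -0.707]
wrist_force: [-2.7, 2.1, 12.0]
gripper_width: 0.528
```

Emit:
servo_tool:
  increments:
    - [[0.03,0.001,0,0,0],[0.03,0.002,0,0,0],[0.03,0.002,0,0,0]]

```text
clock: 12.98
tool_pos: [0.4655, -0.4128, 0.1402]
ee_rot: [0.001, 0.708, 0.002, -0.706]
wrist_force: [-5.0, 5.1, 24.3]
gripper_width: 0.527
```

Emit:
servo_tool:
  increments:
    - [[0.03,-0.002,0,0,0],[0.03,-0.0035,0,0,0],[0.05,-0.0035,0,0,0],[0.056,-0.0035,0,0,0],[0.066,-0.0035,0,0,0],[0.076,-0.0035,0,0,0],[0.076,-0.01,0,0,0],[0.076,-0.03,0,0,0],[0.08,-0.07,0,0,0],[0.088,-0.12,0,0,0]]

```text
clock: 14.22
tool_pos: [0.4654, -0.4124, 0.2587]
ee_rot: [-0.002, -0.707, -0.002, 0.707]
wrist_force: [0.8, -0.2, -0.1]
gripper_width: 0.99
```

Run:
```python
from h import *
o=observe();print(o["tool_pos"],o["gripper_width"],o["wrist_force"]);im=capture("scene");im2=capture("top");s=get_calibration("scene");t=get_calibration("top")
cv2.imwrite("pics/w7.png",np.hstack([cv2.resize(im[150:270,340:480],(467,400),interpolation=2),cv2.resize(im2[200:320,380:480],(333,400),interpolation=2)])[:,:,::-1])
for n in ["scene","top"]:
  for r in regions_of(n,"tall_cup_center")[:2]:
    ys,xs=np.nonzero(r["region"]);print(n,r["score"],r["position"],xs.min(),xs.max(),ys.min(),ys.max())
```

```text
[ 0.46543094 -0.41236782  0.25866347] 0.9901378717999731 [ 0.77064609 -0.22297571 -0.13382002]
scene 0.94 [424.1, 209.2] 410 442 178 242
top 0.49 [458.9, 286.3] 456 462 277 296
```

View pics/w7.png

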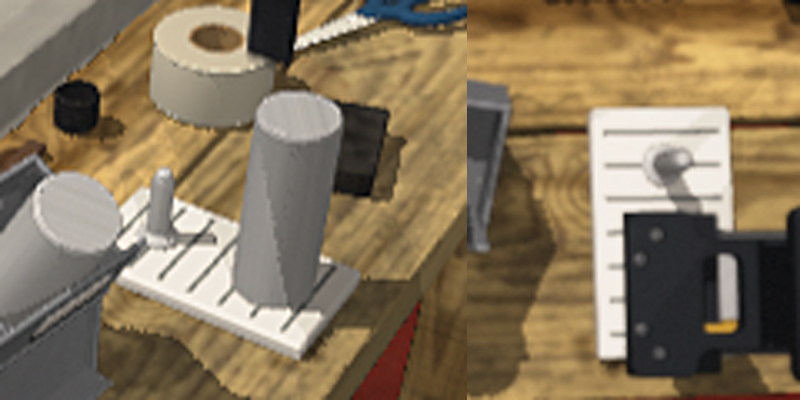

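The tall beaker stands upright on its peg, rim on the tray (base at about (298,112) in the left panel). Next is the short one.

Emit:
servo_tool:
  increments:
    - [[0.088,-0.02,-0.01,0,0],[0.088,-0.025,-0.03,-0.005,-10],[0.088,-0.025,-0.055,-0.012,-20],[0.088,-0.025,-0.08,-0.02,-30],[0.088,-0.025,-0.105,-0.028,-40],[0.088,-0.025,-0.13,-0.036,-50],[0.088,-0.025,-0.15,-0.042,-60],[0.088,-0.025,-0.161,-0.048,-70],[0.088,-0.025,-0.161,-0.048,-80],[0.088,-0.025,-0.161,-0.048,-82.2]]

```text
clock: 15.68
tool_pos: [0.5125, -0.2508, 0.2818]
ee_rot: [-0.466, -0.531, -0.467, 0.532]
wrist_force: [-0.5, 0.5, 0.6]
gripper_width: 0.997
```

Run:
```python
from h import *
o=observe();c=get_calibration("wrist");im=capture("wrist");print(o["tool_pos"],o["ee_rot"])
big=im[:,:,::-1].copy();yaw=np.radians(-7.5);a=np.array([-.454*np.cos(yaw),-.454*np.sin(yaw),.891]);u=np.array([-np.sin(yaw),np.cos(yaw),0]);v=np.cross(a,u);th=np.linspace(0,6.283,40)
m=np.array([.5405,-.2546,.0754])
for k in (0,.08): 
    P=proj(c,m+k*a+.024*(np.cos(th)[:,None]*u+np.sin(th)[:,None]*v));cv2.polylines(big,[np.round(P).astype(np.int32)],True,(0,255,0),1)
cv2.imwrite("pics/w8.png",big)
for r in regions_of("wrist","short_cup_center")[:2]:
    ys,xs=np.nonzero(r["region"]);print(r["score"],r["position"],xs.min(),xs.max(),ys.min(),ys.max())
```

```text
[ 0.51253634 -0.25076591  0.28183775] [-0.46606831 -0.53135782 -0.46679608  0.5315455 ]
0.65 [332.8, 235.6] 283 384 196 278
```

View pics/w8.png

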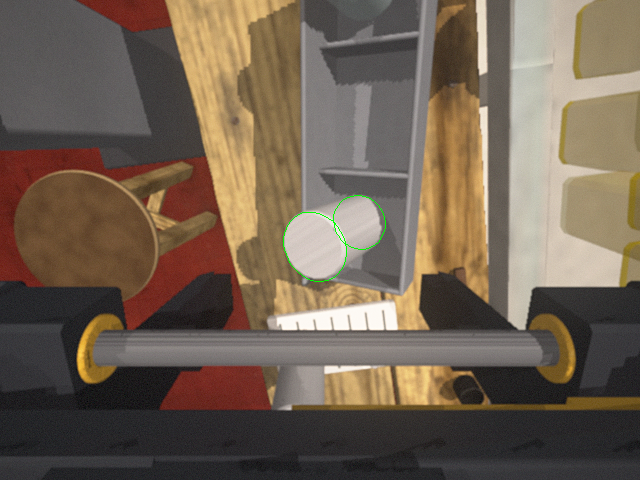

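The green model rings lie on the short beaker, with its base at (315,246), so the estimate holds. I'll go down and straighten it the same way, keeping the fingertips above the walls.

Emit:
servo_tool:
  increments:
    - [[0.088,0.03,0,0,0],[0.088,0.06,0,0,0],[0.088,0.08,0,0,0],[0.088,0.088,0,0,0],[0.088,0.088,0,0,0]]

```text
clock: 16.4
tool_pos: [0.5127, -0.2514, 0.1936]
ee_rot: [-0.466, -0.532, -0.466, 0.532]
wrist_force: [0.1, -0.9, 1.1]
gripper_width: 0.997
```

Emit:
servo_tool:
  increments:
    - [[0.083,0,0.004,0,0],[0.077,0,0.009,0,0],[0.072,0,0.013,0,0],[0.066,-0.001,0.017,0,0],[0.06,-0.003,0.022,0,0],[0.054,-0.005,0.026,0,0],[0.05,-0.005,0.026,0,0],[0.044,-0.005,0.026,0,0],[0.03,-0.005,0.026,0,0],[0.03,-0.005,0.026,0,0]]

```text
clock: 17.65
tool_pos: [0.5194, -0.2531, 0.197]
ee_rot: [-0.452, -0.524, -0.478, 0.542]
wrist_force: [-36.8, 5.8, 27.3]
gripper_width: 0.609
```

Run:
```python
from h import *
o=observe();im=capture("wrist");im2=capture("scene");print(o["tool_pos"],o["wrist_force"],o["wrist_torque"],o["gripper_width"])
cv2.imwrite("pics/w9.png",np.hstack([cv2.resize(im[150:330,200:440],(440,330),interpolation=2),cv2.resize(im2[170:290,280:400],(330,330),interpolation=2)])[:,:,::-1])
```

```text
[ 0.51939672 -0.25313788  0.19697283] [-36.82231336   5.79020646  27.31821953] [1.3232388  8.41422915 0.05746503] 0.6090515028003625
```

View pics/w9.png

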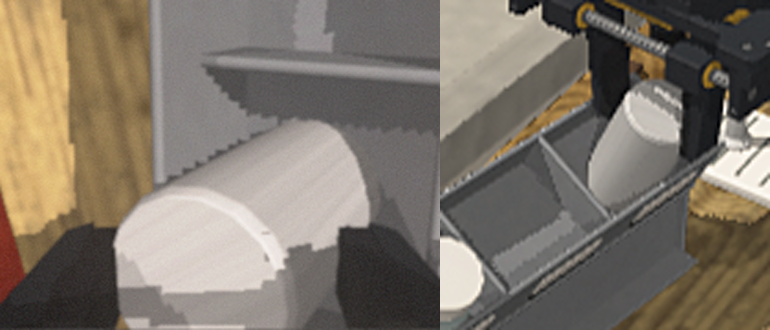

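The short beaker jammed. The right panel shows it still leaning between the pads, because the front pad's friction stopped it from tipping. I'll relieve the load, reopen the jaws and measure it again.

Emit:
servo_tool:
  increments:
    - [[0.03,0.001,-0.006,0,0],[0.03,0.001,-0.012,0,0],[0.03,0.001,-0.019,0,0],[0.05,0.001,-0.021,0,0],[0.06,0,-0.023,0,0],[0.07,0,-0.025,0,0],[0.08,0,-0.027,0,0],[0.088,0,-0.027,0,0],[0.088,0,-0.027,0,0]]

```text
clock: 18.88
tool_pos: [0.512, -0.2512, 0.1987]
ee_rot: [0.466, 0.532, 0.466, -0.532]
wrist_force: [-0.0, -1.4, 0.4]
gripper_width: 0.995
```

```bash
cat > fs.py <<'E'
from h import *
from scipy.optimize import minimize
th=np.linspace(0,2*np.pi,40)
def hull(c,m,tilt,yaw,L=.08):
    a=np.array([-np.sin(tilt)*np.cos(yaw),-np.sin(tilt)*np.sin(yaw),np.cos(tilt)]);u=np.array([-np.sin(yaw),np.cos(yaw),0]);v=np.cross(a,u)
    ring=.024*(np.cos(th)[:,None]*u+np.sin(th)[:,None]*v);P=proj(c,np.r_[m+ring,m+L*a+ring])
    im=np.zeros((480,640),np.uint8);cv2.fillConvexPoly(im,cv2.convexHull(np.round(P*8).astype(np.int32)),1,shift=3);return im>0
o=observe();print(o["clock"],np.round(o["tool_pos"],4),np.round(o["wrist_force"],1),o["gripper_width"])
c=get_calibration("wrist");capture("wrist");r=regions_of("wrist","short_cup_center")
ys,xs=np.nonzero(r[0]["region"]);print(len(r),r[0]["score"],r[0]["position"],xs.min(),xs.max(),ys.min(),ys.max())
capture("scene");rs=regions_of("scene","short_cup_center");cs=get_calibration("scene");ys,xs=np.nonzero(rs[0]["region"]);print("scene",rs[0]["score"],xs.min(),xs.max(),ys.min(),ys.max())
E
cat > fl.py <<'E'
from fs import *
m=r[0]["region"];lim=np.nonzero(m)[0].max()
yaw=np.radians(-7.5);bx=np.array([np.cos(yaw),np.sin(yaw)]);by=np.array([-bx[1],bx[0]])
M0=np.array([.5405,-.2546,.0754])
def pose(p): # p: cm slide along floor, cm lateral, tilt/10deg ; pivot slides on floor slope when lean ~27
    s=p[0]/100;k=p[1]/100;return np.array([*(M0[:2]+bx*s*.891+by*k),M0[2]+s*.454])
def loss(p):
    H=hull(c,pose(p),np.radians(10*p[2]),yaw);H[lim+1:]=0;return (H^m).sum()/m.sum()
best=min((minimize(loss,[s,0,t],method="Nelder-Mead",options=dict(initial_simplex=np.array([[s,0,t],[s+.5,0,t],[s,.5,t],[s,0,t-.6]]))) for s in (0,1,2) for t in (2.7,1.8)),key=lambda q:q.fun)
print("slide mm,lat mm,tilt",best.x*10,best.fun)
E
python3 fl.py
```

```text
18.875 [ 0.512  -0.2512  0.1987] [-0.  -1.4  0.4] 0.9953480369411393
1 0.84 [336.4, 276.6] 257 414 216 330
scene 0.89 331 376 202 246
slide mm,lat mm,tilt [ 4.4538666  -0.57657078 34.04469209] 0.019733857553304097
```

Emit:
servo_tool:
  increments:
    - [[0.08,0.005,0.0025,0,0],[0.074,0.0107,0.0025,0,0],[0.074,0.0107,0.0025,0,0]]

```text
clock: 19.45
tool_pos: [0.514, -0.2514, 0.1873]
ee_rot: [-0.466, -0.531, -0.467, 0.532]
wrist_force: [0.7, 0.3, -0.9]
gripper_width: 0.837
```

Emit:
servo_tool:
  increments:
    - [[0.074,-0.002,0.004,0,0],[0.074,-0.005,0.008,0,0],[0.074,-0.009,0.0125,0,0],[0.074,-0.014,0.0165,0,0],[0.074,-0.0195,0.0205,0,0]]

```text
clock: 20.08
tool_pos: [0.5349, -0.2542, 0.2079]
ee_rot: [0.466, 0.532, 0.466, -0.532]
wrist_force: [-0.3, 0.1, -0.6]
gripper_width: 0.838
```

```bash
python3 fl.py
```

```text
20.075 [ 0.5349 -0.2542  0.2079] [-0.3  0.1 -0.6] 0.8377510593579803
1 0.61 [312.9, 276.6] 241 375 214 330
scene 0.79 331 364 193 244
slide mm,lat mm,tilt [ 3.96990883 -0.99071689 18.16409546] 0.02629995702621401
```

The beaker is tipping freely with no force, and the fitted tilt is now 18°. I'll continue.

Emit:
servo_tool:
  increments:
    - [[0.074,-0.0045,0.004,0,0],[0.074,-0.008,0.008,0,0],[0.074,-0.0115,0.012,0,0],[0.074,-0.014,0.016,0,0],[0.074,-0.016,0.0195,0,0],[0.074,-0.016,0.0195,0,0]]

```text
clock: 21.02
tool_pos: [0.5546, -0.2567, 0.2236]
ee_rot: [0.467, 0.532, 0.466, -0.531]
wrist_force: [-0.4, 0.7, 0.1]
gripper_width: 0.839
```

```bash
python3 fl.py
```

```text
21.025 [ 0.5546 -0.2567  0.2236] [-0.4  0.7  0.1] 0.8394498519914597
1 0.76 [299.7, 278.9] 241 349 211 329
scene 0.55 331 358 186 238
slide mm,lat mm,tilt [ 2.07423612 -2.50154323  2.39469032] 0.05836918263590145
```

Emit:
servo_tool:
  increments:
    - [[0.074,0.006,0.0005,0,0],[0.074,0.012,0.001,0,0],[0.074,0.017,0.001,0,0],[0.069,0.017,-0.0015,0,0],[0.064,0.017,-0.004,0,0],[0.059,0.017,-0.0065,0,0],[0.054,0.017,-0.009,0,0],[0.05,0.017,-0.011,0,0],[0.04,0.017,-0.012,0,0],[0.03,0.017,-0.012,0,0]]

```text
clock: 22.48
tool_pos: [0.5421, -0.2552, 0.2065]
ee_rot: [0.466, 0.532, 0.466, -0.532]
wrist_force: [-1.7, -0.3, 0.2]
gripper_width: 0.523
```

```bash
python3 fl.py
```

```text
22.475 [ 0.5421 -0.2552  0.2065] [-1.7 -0.3  0.2] 0.5234744716624121
1 0.61 [324.3, 284.7] 265 386 216 370
scene 0.96 331 358 185 239
slide mm,lat mm,tilt [ 0.6780305   1.21126556 -0.97370208] 0.21900369003690037
```

Emit:
servo_tool:
  increments:
    - [[0.03,0,0,0,0],[0.03,-0.005,0,0,0],[0.03,-0.02,0,0,0],[0.03,-0.045,0,0,0],[0.03,-0.07,0,0,0],[0.03,-0.09,0,0,0],[0.03,-0.1,0,0,0],[0.03,-0.1,0,0,0]]

```text
clock: 23.68
tool_pos: [0.5424, -0.2553, 0.3074]
ee_rot: [0.467, 0.532, 0.466, -0.531]
wrist_force: [0.3, -0.4, -0.7]
gripper_width: 0.529
```

Emit:
servo_tool:
  increments:
    - [[0.03,0,0.001,0.007,6],[0.03,0,0.003,0.022,15],[0.03,0,0.006,0.042,25],[0.03,0,0.009,0.064,35],[0.03,0,0.012,0.086,45],[0.03,0,0.015,0.108,55],[0.03,0,0.018,0.13,65],[0.03,0,0.021,0.148,75],[0.03,0,0.022,0.1565,82.2],[0.03,0,0.022,0.1565,82.2]]

```text
clock: 24.92
tool_pos: [0.5429, -0.4135, 0.3051]
ee_rot: [-0.002, -0.706, -0.002, 0.708]
wrist_force: [-0.1, -0.2, -0.6]
gripper_width: 0.525
```

```bash
cat > fu.py <<'E'
from fs import *
# fit held cup in scene mask: mouth x,y,z & tilt in the x-z plane
m=rs[0]["region"];p0=o["tool_pos"]
print(len(rs),m.sum())
# unoccluded lower part only: mouth rows
ys,xs=np.nonzero(m);low=ys.max()
for dz in (.112,.115,.118,.121,.124):
    ring=np.c_[p0[0]+.024*np.cos(th),p0[1]+.024*np.sin(th),0*th+p0[2]-dz];P=proj(cs,ring)
    print(dz,"pred bottom row",round(P[:,1].max(),1),"cols",np.round([P[:,0].min(),P[:,0].max()],1))
for rr in range(low-22,low+1,3):
    q=xs[ys==rr];print(rr,q.min(),q.max())
for n in ("short_peg_tip","tall_peg_tip","tall_cup_center"):
    for q in regions_of("scene",n)[:1]:
        yy,xx=np.nonzero(q["region"]);print(n,q["score"],xx.min(),xx.max(),yy.min(),yy.max())
print(proj(cs,np.array([[.5425,-.413,.062],[.5425,-.413,.012]])))
E
python3 fu.py
```

```text
24.925 [ 0.5429 -0.4135  0.3051] [-0.1 -0.2 -0.6] 0.5249178162447664
1 0.95 [327.3, 283.7] 265 387 217 370
scene 0.86 381 411 96 148
2 1019
0.112 pred bottom row 147.8 cols [382.2 409.1]
0.115 pred bottom row 149.3 cols [382.1 408.9]
0.118 pred bottom row 150.8 cols [382.  408.7]
0.121 pred bottom row 152.2 cols [381.9 408.5]
0.124 pred bottom row 153.7 cols [381.7 408.4]
126 382 408
129 382 408
132 382 408
135 381 407
138 381 407
141 381 407
144 382 406
147 385 403
short_peg_tip 0.49 380 393 201 224
tall_cup_center 0.56 410 442 178 242
[[389.31424797 200.21365833]
 [387.15314447 220.25741767]]
```

Emit:
servo_tool:
  increments:
    - [[0.03,0.015,0,0,0],[0.03,0.04,0,0,0],[0.03,0.07,0,0,0],[0.03,0.1,0,0,0],[0.03,0.125,0,0,0],[0.03,0.145,0,0,0],[0.03,0.158,0,0,0],[0.03,0.165,0,0,0],[0.03,0.168,0,0,0],[0.03,0.168,0,0,0]]

```text
clock: 26.52
tool_pos: [0.5437, -0.4134, 0.1389]
ee_rot: [0.002, 0.707, 0.002, -0.707]
wrist_force: [0.1, 0.7, -1.5]
gripper_width: 0.528
```

Emit:
servo_tool:
  increments:
    - [[0.03,0.001,0,0,0],[0.03,0.002,0,0,0],[0.03,0.003,0,0,0],[0.03,0.004,0,0,0],[0.03,0.004,0,0,0]]

```text
clock: 27.15
tool_pos: [0.5434, -0.4131, 0.1343]
ee_rot: [-0.002, -0.707, -0.002, 0.707]
wrist_force: [-0.2, 0.6, -1.1]
gripper_width: 0.527
```

```bash
python3 fu.py | head -12
```

```text
27.15 [ 0.5434 -0.4131  0.1343] [-0.2  0.6 -1.1] 0.5272387448152177
1 0.9 [328.3, 287.0] 265 386 217 370
scene 0.73 374 401 182 224
1 747
0.112 pred bottom row 223.5 cols [375.2 399.3]
0.115 pred bottom row 224.7 cols [375.1 399.1]
0.118 pred bottom row 225.8 cols [375. 399.]
0.121 pred bottom row 227.0 cols [374.9 398.8]
0.124 pred bottom row 228.2 cols [374.8 398.7]
202 387 400
205 375 400
208 374 400
```

Emit:
servo_tool:
  increments:
    - [[0.03,0.001,0,0,0],[0.03,0.002,0,0,0],[0.03,0.003,0,0,0],[0.03,0.004,0,0,0],[0.03,0.005,0,0,0],[0.03,0.005,0,0,0]]

```text
clock: 28.25
tool_pos: [0.5435, -0.4132, 0.1294]
ee_rot: [-0.002, -0.707, -0.002, 0.707]
wrist_force: [0.4, 0.9, -1.4]
gripper_width: 0.525
```

Emit:
servo_tool:
  increments:
    - [[0.03,0.001,0,0,0],[0.03,0.002,0,0,0],[0.03,0.002,0,0,0]]

```text
clock: 28.62
tool_pos: [0.5434, -0.4131, 0.1274]
ee_rot: [-0.002, -0.707, -0.002, 0.707]
wrist_force: [0.4, -0.6, -0.9]
gripper_width: 0.526
```

Emit:
servo_tool:
  increments:
    - [[0.03,0.001,0,0,0],[0.03,0.0015,0,0,0],[0.03,0.0015,0,0,0]]

```text
clock: 29.0
tool_pos: [0.5435, -0.4132, 0.1262]
ee_rot: [0.002, 0.707, 0.002, -0.707]
wrist_force: [-1.7, 0.3, 1.5]
gripper_width: 0.526
```

Emit:
servo_tool:
  increments:
    - [[0.03,0.001,0,0,0],[0.03,0.0015,0,0,0],[0.03,0.0015,0,0,0]]

```text
clock: 29.38
tool_pos: [0.5434, -0.4133, 0.1261]
ee_rot: [0.002, 0.707, 0.002, -0.707]
wrist_force: [-3.2, 2.4, 9.7]
gripper_width: 0.526
```

Emit:
servo_tool:
  increments:
    - [[0.03,-0.001,0,0,0],[0.03,-0.0015,0,0,0],[0.05,-0.0015,0,0,0],[0.056,-0.0015,0,0,0],[0.066,-0.0015,0,0,0],[0.074,-0.0015,0,0,0],[0.074,-0.008,0,0,0],[0.074,-0.03,0,0,0],[0.08,-0.07,0,0,0],[0.088,-0.12,0,0,0]]

```text
clock: 30.62
tool_pos: [0.5433, -0.4131, 0.2466]
ee_rot: [-0.002, -0.707, -0.002, 0.707]
wrist_force: [0.5, 0.0, 0.1]
gripper_width: 0.983
```

Emit:
servo_tool:
  increments:
    - [[0.088,-0.05,0,-0.02,0],[0.088,-0.08,0,-0.06,0],[0.088,-0.08,0,-0.09,0],[0.088,-0.08,0,-0.09,0]]

```text
clock: 31.12
tool_pos: [0.6356, -0.4115, 0.3258]
ee_rot: [0.003, 0.708, 0.003, -0.706]
wrist_force: [-0.0, 0.0, -0.7]
gripper_width: 0.999
```

Run:
```python
from fs import *
capture("top");im=capture("scene");t=get_calibration("top")
print("pose",np.round(o["tool_pos"],3))
up=lambda c,xy,L:hull(c,np.array([*xy,.012]),0.,0.,L)
for n,L,xy in (("tall_cup_center",.12,(.4655,-.4127)),("short_cup_center",.08,(.5435,-.4132))):
  for cam,c in (("scene",cs),("top",t)):
    for q in regions_of(cam,n)[:2]:
      m=q["region"];f=lambda p:(up(c,(xy[0]+p[0]/100,xy[1]+p[1]/100),L)^m).sum()/m.sum()
      b=minimize(f,[0,0],method="Nelder-Mead",options=dict(initial_simplex=[[0,0],[.4,0],[0,.4]]))
      print(n,cam,round(q["score"],2),m.sum(),"xor at est",round(f([0,0]),3),"best shift mm",b.x*10,round(b.fun,3))
for n in ("jar_center","cap_a"):
  for q in regions_of("top",n)[:1]: print(n,q["score"],q["position"])
cv2.imwrite("pics/w10.png",cv2.resize(im[150:270,340:480],(560,480),interpolation=2)[:,:,::-1])
```

```text
31.125 [ 0.6356 -0.4115  0.3258] [-0.   0.  -0.7] 0.9992024356142248Traceback (most recent call last):
  File "<stdin>", line 1, in <module>
  File "fs.py", line 10, in <module>
    ys,xs=np.nonzero(r[0]["region"]);print(len(r),r[0]["score"],r[0]["position"],xs.min(),xs.max(),ys.min(),ys.max())
                     ~^^^
IndexError: list index out of range
```

```bash
sed -i '9,$d' fs.py; echo 'o=observe();cs=get_calibration("scene")' >> fs.py; sed -n 3,12p fs.py | head -3
python3 - <<'E'
from fs import *
capture("top");im=capture("scene");t=get_calibration("top")
up=lambda c,xy,L,ti:hull(c,np.array([*xy,.012]),ti,0.,L)
for n,L,xy in (("tall_cup_center",.12,(.4655,-.4127)),("short_cup_center",.08,(.5435,-.4132))):
  for cam,c in (("scene",cs),("top",t)):
    for q in regions_of(cam,n)[:2]:
      m=q["region"];f=lambda p:(up(c,(xy[0]+p[0]/100,xy[1]+p[1]/100),L,p[2]/10)^m).sum()/m.sum()
      b=minimize(f,[0,0,0],method="Nelder-Mead",options=dict(initial_simplex=[[0,0,0],[.4,0,0],[0,.4,0],[0,0,.8]]))
      print(n,cam,round(q["score"],2),m.sum(),"xor",round(f([0,0,0]),3),"shift mm",np.round(b.x[:2]*10,1),"tilt deg",round(np.degrees(b.x[2]/10),1),round(b.fun,3))
for n in ("jar_center","cap_a"):
  for q in regions_of("top",n)[:1]: print(n,q["score"],q["position"])
cv2.imwrite("pics/w10.png",cv2.resize(im[150:270,340:480],(560,480),interpolation=2)[:,:,::-1])
E
```

```text
th=np.linspace(0,2*np.pi,40)
def hull(c,m,tilt,yaw,L=.08):
    a=np.array([-np.sin(tilt)*np.cos(yaw),-np.sin(tilt)*np.sin(yaw),np.cos(tilt)]);u=np.array([-np.sin(yaw),np.cos(yaw),0]);v=np.cross(a,u)
31.225 [ 0.6324 -0.4131  0.3251] [ 0.5 -0.9 -0.3] 0.9981164466732423
short_cup_center scene 0.68 1050 xor 0.151 shift mm [1.8 1.2] tilt deg 0.3 0.09
jar_center 0.95 [265.1, 242.7]
cap_a 0.54 [208.9, 209.8]
```

Emit:
servo_tool:
  increments:
    - [[0.088,0,-0.05,0.02,0],[0.088,0,-0.1,0.04,0],[0.088,0,-0.15,0.06,0],[0.088,0,-0.2,0.08,0],[0.088,0,-0.25,0.08,0],[0.088,0,-0.3,0.08,0],[0.088,0,-0.35,0.08,0],[0.088,0,-0.35,0.08,0]]

```text
clock: 32.62
tool_pos: [0.552, -0.0578, 0.3241]
ee_rot: [-0.004, -0.707, -0.006, 0.707]
wrist_force: [1.0, -0.4, -0.3]
gripper_width: 1.0
```

Run:
```python
from fs import *
t=get_calibration("top")
up=lambda c,xy,L,ti:hull(c,np.array([*xy,.012]),ti,0.,L)
for k in range(2):
 capture("top");capture("scene")
 for n,L,xy in (("tall_cup_center",.12,(.4655,-.4127)),("short_cup_center",.08,(.5435,-.4132))):
  for cam,c in (("scene",cs),("top",t)):
    for q in regions_of(cam,n)[:2]:
      m=q["region"];f=lambda p:(up(c,(xy[0]+p[0]/100,xy[1]+p[1]/100),L,p[2]/10)^m).sum()/m.sum()
      b=minimize(f,[0,0,0],method="Nelder-Mead",options=dict(initial_simplex=[[0,0,0],[.4,0,0],[0,.4,0],[0,0,.8]]))
      print(n,cam,round(q["score"],2),m.sum(),"xor",round(f([0,0,0]),3),"shift mm",np.round(b.x[:2]*10,1),"tilt deg",round(np.degrees(b.x[2]/10),1),round(b.fun,3))
```

```text
32.625 [ 0.552  -0.0578  0.3241] [ 1.  -0.4 -0.3] 1.0002265520113671
tall_cup_center scene 0.82 1588 xor 0.102 shift mm [0.1 1.8] tilt deg 0.6 0.088
tall_cup_center top 0.95 1009 xor 0.062 shift mm [ 0.1 -1.5] tilt deg 0.3 0.042
tall_cup_center top 0.74 5107 xor 1.206 shift mm [-1.7 11.8] tilt deg -1.3 1.2
short_cup_center scene 0.41 1191 xor 1.961 shift mm [  690.3 -2374.6] tilt deg 704.4 1.0
short_cup_center top 0.96 742 xor 0.124 shift mm [ 0.  -0.2] tilt deg 0.0 0.121
short_cup_center top 0.53 908 xor 1.919 shift mm [-0.1  0.1] tilt deg 4.6 1.902
tall_cup_center scene 0.8 1633 xor 0.074 shift mm [0.8 1.7] tilt deg 0.9 0.062
tall_cup_center top 0.61 972 xor 0.101 shift mm [ 0.5 -0.9] tilt deg 0.5 0.078
short_cup_center scene 0.98 1066 xor 0.16 shift mm [3.5 1.8] tilt deg 1.8 0.066
short_cup_center top 0.84 811 xor 0.07 shift mm [ 1.8 -0.6] tilt deg 0.4 0.046
```

Both beakers measure upright over their pegs, within about 2 mm, and the arm is clear of everything. I'm handing the job in.

```bash
python3 -c "
from plant import *
print(close_job())"
```

```text
the job is handed in; nothing more can be done
None
```

Both beakers are on their pegs, mouth down: the tall one on the tall peg and the short one on the short peg. I handed the job in at about 33 s with the gripper open and away from everything.

**Method:** I straightened each beaker in its pocket by pushing it with the front finger. I then gripped it upright, lowered it until its rim touched the tray, and released it. The contact force at set-down was about 24 N for the tall beaker and 10 N for the short one.

**What went wrong:** The first try at the short beaker jammed in its pocket, still leaning, and the wrist force reached about 46 N. I reopened the jaws and tipped it up along an arc instead. That worked with almost no force.

**Last checks:**
- **Tall beaker:** in both camera views it fits an upright beaker standing on the tray, with tilt under 1° and position within 2 mm of where I released it.
- **Short beaker:** the top view gave a tilt of at most 0.4°, within 2 mm. The scene view gave 0.3° at first, but its last fit gave 1.8° and about 4 mm. One scene detection was a false match, which I ignored.
- **Jar and cap:** the cap was where it started. The jar was still in its pocket, although its detected centre had moved about 2 pixels, which I put down to network noise.
- **Not seen by eye:** I had used up my 12 pictures, so the short beaker's final placing and the last state of the scene were checked by measurements only.

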